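# Balance a loaded vial beam on a knife edge and mark the point

## Task

Find the balance point of the loaded vial beam: with closed fingers nudge its end gently, sliding it lengthwise in the rocking cradle on the knife edge of the stand until it stays level by itself. Then mark that point by setting the white saddle clip fully down astride the beam, right over the knife edge, and leave the beam level. Don't grip, lift or press hard on the beam, keep both vials in their cups, and leave everything else alone.

Things in the scene. Friction and masses are not known exactly. Their poses are not given: they have to be found in the camera images.
- stand: fixed balance stand: grey base plate 70 x 130 x 12 mm and in its middle a steel knife edge along x, on which a dark steel cradle (90 mm long) rocks about x, at most 0.07 rad (4 degrees) either way. Origin: centre of the underside; y is the way the beam lies and slides, z up. Prongs at the cradle's ends (y = +/-41 mm, tops at z = 110 mm), 2.5 mm clear of the beam, keep it in line
- edge (a point): point of the cradle's flat floor straight above the knife edge, 90 mm over the counter, given in the stand's axes. A light spring steadies the cradle: it tilts about 0.01 rad for each mm that the loaded beam's balance point lies off the knife edge, until it stops at 0.07 rad. At the start the balance point is 12 to 37 mm off, towards the low end
- beam: loose aluminium bar 14 x 178 x 14 mm along y with a grey open cup at each end, 246 mm long in all, 0.25 kg without vials. Origin: middle of the bar's underside, lying in the cradle; bar z = 0 to 14 mm. It starts tipped, heavy end low. A push of about 1.5 to 5 N slides it. A finger in contact holds it by friction: its tilt shows truly only once the finger is off
- beam_end_a (a point): middle of the beam's flat outer end face at its +y end (beam frame 0, 123, -22 mm): the outside of a square cup, 36 mm wide and 56 mm tall, reaching from 50 mm below to 6 mm above the bar's underside
- beam_end_b (a point): the same at the beam's -y end (beam frame 0, -123, -22 mm)
- vial_1_mid (a point): centre (half-way up) of a capped vial, 26 mm diameter, 58 mm tall, standing in one of the beam's cups; weight unknown, 0.03 to 0.18 kg
- vial_2_mid (a point): centre of the other vial, alike in looks and size, in the other cup; weight unknown, 0.03 to 0.18 kg
- clip_mid (a point): centre of the white saddle clip, 28 x 20 x 41 mm (x, y, z), 20 g, loose, upright on the counter: an upside-down U, slot 20 mm wide in x, open along y, 10 mm deep, bridge from 10.5 to 4.5 mm below this point, on it a grip tab 10 mm thick in x, 20 mm in y, up to 20.5 mm above. Seated with the bar in its slot, this point is 24.5 mm above the bar's underside
- specimen_cup: bystander: white lidded cup 49 mm wide, 55 mm tall; origin at its underside
- tape_roll: bystander: roll of tape 55 mm wide, 18 mm tall, lying flat; origin at its underside
- timer: bystander: small timer 60 x 64 x 23 mm; origin at its underside

How it is judged:
By the outcome, as a careful person would: the job done as asked, in the order asked, and still so for the second after the job is handed in, with the robot touching nothing.
It also fails if it takes over 64 s, if anything falls off the work surface, if the arm or the gripper's body presses on something with over 40 N, if the wrist force passes 120 N, or if a joint passes its speed limit or range.

## Robot

A 6-joint arm with a two-finger parallel gripper is mounted at the origin on a cart in front of the work surface, level with it; the furniture and walls round the work are solid. World frame = base frame: x ahead of the robot, y to its left, z up, the work surface at z = 0. Lengths are in m, angles in rad, forces in N, time in s.
With the tool pointing down it reaches from about 0.25 to 0.775 m from the base axis. Payload 8.9 kg.
Tool frame: the origin (TCP) lies at the very end of the fingers, on their centre line; the grasp point (between the pads) lies 19 mm behind it (r.grip_depth is the distance from the TCP to the grasp point, in m); z points along the fingers, y is the direction in which the jaws open and shut (so a half turn about z gives the same grasp; the last joint's range is limited). The gripper opens to 85 mm and grips with 20 to 120 N. Pads are 22 mm wide; open, the fingers measure 114 mm over their backs; the gripper's body (76 mm by 85 mm) begins 54 mm behind the grasp point. The pads swing forward as they close: fully open they stand 13 mm farther back than shut.
Start: joints at [-1.397, 0.291, -0.153, 1.127, 0, 1.431], TCP at [0.162, -0.5, 0.231] pointing down, gripper open.
Joint ranges: [-2.52, 2.52], [-0.91, 1.74], [-1.3, 1.37], [-1.96, 2.02], [-1.52, 1.47], [-3.14, 3.14]. Speed limits (rad/s): [2.22, 2.22, 2.79, 3.14, 3.14, 3.14].

## Interface

Orientations are given as a unit quaternion [w, x, y, z].
In Python, from workcell import r gives the robot as it stands. The module is installed in compiled form; this text tells all that it offers.
- The arm moves only by the shell command python3 -m pendant 'ROWS' [OPENING]. ROWS is JSON, a list of rows, each a list of 2 entries, a list of its own where there are three numbers: the shift along the tool's x, y, z in mm, then the turn about the tool's z in rad. In form: [[[dx, dy, dz], twist], ...]. A call has 1 to 10 rows; each row shifts and turns the commanded pose from where the row before left it, along the tool's axes as they then stand; what a row does not reach is not made up. A row lasts 1/10 s, in which the tool goes at most 50 mm and 8.59 degrees, less where a joint would pass 70% of its speed; a pose out of reach is approached as far as the arm can. A call with a gripper value outside its range is refused whole. OPENING is the opening, from 0 (shut) to 1 (fully open), set as the call begins (- or left out, the last holds). The fingers move at their own pace and stop on an object; the grip force is fixed at half the most. Time passes only in rows, so rows that do not move let the fingers close. It gives the time, the measured TCP pose, the force and the opening at its end, in the units of the state.
- r.observe(): the state, without advancing time (a new reading comes with each control period).
- r.grab_frame(name): name is "side" or "top" or "wrist"; returns (picture, depth): 400x640x3 uint8, red, green, blue; 400x640 float32, m along the optical axis (not along the pixel's ray), 0 where there is no reading.
- r.get_calibration(name): a dict with "fov_y" (degrees; the focal length in pixels is half the picture's height over the tangent of half this angle, whatever the lens; pixels are square), "cx", "cy" (the principal point, pixels), "R" (3x3) and "t" (3): a world point X has camera coordinates R X + t; the wrist camera has in their place "tool_from_camera" (4x4, takes a point from camera to tool coordinates, whose origin is the TCP and whose axes are the flange's). Camera axes: x right, y down, z forward; pixel columns grow to the right and rows downward; lengths in m; the calibration is good to about 2 mm. A picture is of the moment at which its call begins: read the wrist's pose just before it. get_calibration takes no time and is no camera call.
- r.sign_off(): hands the job in, once; it reports no verdict.
The state is a dict: "time_s": time; "qpos": joint angles; "qvel": joint speeds; "effort": joint torques, N m; "position": TCP position; "tcp_rot": TCP orientation; "wrist_force": force on the tool from outside, world axes, zero at the start; "ft_torque": the same for the moment, N m; "opening": finger opening in m.
Only numpy, scipy, OpenCV 4.12 (cv2) and the standard library are available. Lean on these libraries where they do the work, as an engineer would, in place of code of your own. Each camera call takes 0.05 s, during which the arm holds its last target. There are 200 camera calls.

## Working session

There is one attempt and no reset: what is moved stays moved. The work goes in short steps, Python scripts to look and compute and a shell command to move; the robot and the scene stay as the last step left them, time stands still between calls to the robot, and variables do not carry over. Pictures are saved under pics/ and viewed, about 8 in all and at most 12, crops included, and the job is handed in when it is done.

```bash
mkdir -p pics
cat > h.py <<'E'
import numpy as np, cv2
from workcell import r
from scipy.spatial.transform import Rotation as Ro
def cam(n):
    c=r.get_calibration(n); f=200/np.tan(np.radians(c["fov_y"])/2); return c,f
def cloud(n):
    s=r.observe(); im,d=r.grab_frame(n); c,f=cam(n)
    v,u=np.mgrid[:400,:640]; P=np.stack([(u-c["cx"])/f*d,(v-c["cy"])/f*d,d],-1)
    if "R" in c: W=(P-np.array(c["t"]))@np.array(c["R"])
    else:
        T=np.array(c["tool_from_camera"]); q=s["tcp_rot"]; R=Ro.from_quat([q[1],q[2],q[3],q[0]]).as_matrix()
        W=(P@T[:3,:3].T+T[:3,3])@R.T+s["position"]
    W[d==0]=np.nan
    return im,d,W
def save(n,im): cv2.imwrite("pics/"+n+".png",im[...,::-1])
E
python3 - <<'E'
from h import *
print(r.observe())
ims=[]
for n in("top","side"):
    im,d,W=cloud(n); np.savez("/tmp/"+n,im=im,W=W); ims.append(im); c,f=cam(n); print(n,f,c["cx"],c["cy"],-np.array(c["R"]).T@c["t"],np.round(c["R"],3).tolist(),(d>0).mean())
save("top0",ims[0]);save("side0",ims[1])
E
```

```text
{'time_s': 0.0, 'qpos': array([-1.39729077e+00,  2.91248143e-01, -1.54099585e-01,  1.12666939e+00,
       -1.21555457e-05,  1.43147936e+00]), 'qvel': array([-0.00011433, -0.0015374 , -0.00011693,  0.00102699,  0.00024924,
       -0.00059761]), 'effort': array([ 6.35753495e-04, -5.37143862e+01,  3.31369042e+01,  1.58585276e-02,
       -2.95242471e-04,  3.06303480e-05]), 'position': array([ 0.16148636, -0.49911678,  0.23075896]), 'tcp_rot': array([-6.10204014e-04,  9.87792492e-01,  1.55774258e-01, -1.65106833e-05]), 'wrist_force': array([0.36286235, 0.5487913 , 0.26051124]), 'ft_torque': array([ 0.00944092, -0.02474344, -0.01837238]), 'opening': 0.08546871559558177}
top 467.8924222014848 322.9004680473331 194.94836656458077 [ 0.39485502 -0.01401527  1.18494836] [[-0.019, -1.0, -0.005], [-0.993, 0.019, -0.114], [0.115, 0.003, -0.993]] 0.995953125
side 363.65107560864976 318.1278384122934 201.24313681696447 [0.14726478 0.75554701 0.44358967] [[-0.915, -0.403, -0.023], [-0.134, 0.358, -0.924], [0.381, -0.842, -0.382]] 0.99619921875
```

View pics/top0.png

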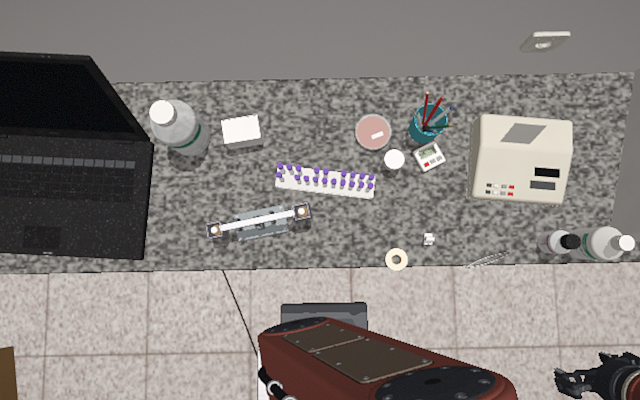

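View pics/side0.png

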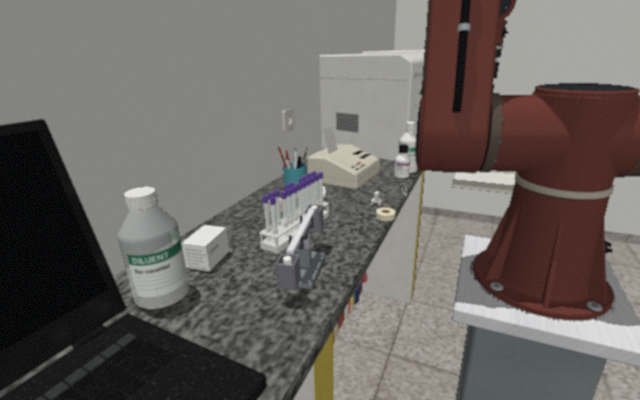

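Top view: beam from about (214,230) to (303,211) px, clip at (428,239), tape at (397,259); the tube rack is close behind the beam.

Run:
```python
from h import *
D=np.load("/tmp/top.npz"); im,W=D["im"],D["W"]
z=W[...,2]
def reg(u0,u1,v0,v1):
    m=np.zeros(z.shape,bool); m[v0:v1,u0:u1]=1; return m
m=reg(195,325,195,248)&(z>0.075)&(z<0.2)
p=W[m]; print("beam n",m.sum())
xy=p[:,:2]; c=xy.mean(0); _,_,V=np.linalg.svd(xy-c); ax=V[0]*np.sign(V[0][1]); print("c",c,"axis",ax)
t=(xy-c)@ax; o=(xy-c)@np.array([-ax[1],ax[0]])
for a in np.arange(-.14,.15,.02):
    k=(t>=a)&(t<a+.02)
    if k.any(): print(round(a+.01,2),k.sum(),np.round([p[k,2].min(),np.median(p[k,2]),p[k,2].max(),o[k].min(),o[k].max()],4))
# base plate of stand
m=reg(215,310,195,255)&(z>0.007)&(z<0.018); b=W[m]
(cx,w,a)=cv2.minAreaRect((b[:,:2]*1000).astype(np.float32)); print("plate",cx,w,a,m.sum())
m=reg(415,442,228,250)&(z>0.008); b=W[m]; print("clip",m.sum(),b.min(0),b.max(0),np.median(b,0)); print(cv2.minAreaRect((b[:,:2]*1000).astype(np.float32)))
m=reg(380,412,245,275)&(z>0.008)&(z<.03); b=W[m]; print("tape",np.median(b,0))
m=reg(270,380,155,205)&(z>0.02); b=W[m]; print("rack",b.min(0),b.max(0))
crop=im[190:265,190:450]; save("crop0",cv2.resize(crop,None,fx=3,fy=3,interpolation=cv2.INTER_CUBIC))
```

```text
beam n 982
c [0.4659533  0.13718952] axis [-0.18489072  0.98275909]
-0.11 110 [ 0.0759  0.099   0.1106 -0.0186  0.0174]
-0.09 114 [ 0.0761  0.1018  0.112  -0.0185  0.0176]
-0.07 65 [ 0.0958  0.11    0.1171 -0.0122  0.0114]
-0.05 55 [ 0.1007  0.1094  0.1139 -0.0076  0.0065]
-0.03 90 [ 0.0879  0.1076  0.1158 -0.0149  0.0134]
-0.01 58 [ 0.0834  0.105   0.109  -0.0074  0.0063]
0.01 81 [ 0.0762  0.103   0.108  -0.0141  0.0131]
0.03 57 [ 0.0834  0.1027  0.1072 -0.0071  0.0064]
0.05 93 [ 0.0793  0.1012  0.1099 -0.0145  0.014 ]
0.07 53 [ 0.0864  0.0994  0.1046 -0.0075  0.0066]
0.09 76 [ 0.076   0.0963  0.1021 -0.0165  0.0173]
0.11 80 [ 0.0756  0.0896  0.0972 -0.0186  0.0173]
0.13 50 [ 0.075   0.0851  0.0908 -0.0184  0.0174]
plate (454.6228332519531, 146.6064910888672) (134.2549591064453, 212.6019287109375) 1.7544547319412231 949
clip 105 [ 0.40184294 -0.27856343  0.01072975] [ 0.42929199 -0.25715207  0.04515367] [ 0.41611405 -0.26729101  0.01896735]
((415.9931335449219, -267.7515869140625), (20.363418579101562, 27.46040916442871), 86.44764709472656)
tape [ 0.36705531 -0.1877202   0.01810116]
rack [ 0.49877802 -0.13753896  0.02003409] [0.60315063 0.10675158 0.1448411 ]
```

View pics/crop0.png

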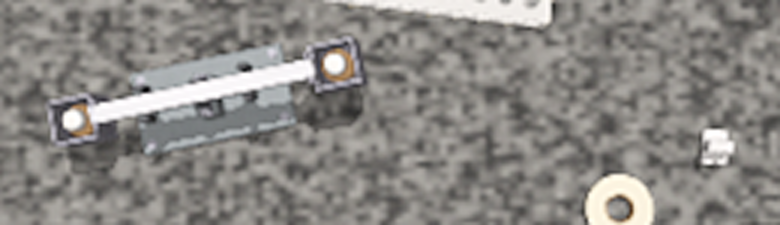

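```bash
python3 - <<'E'
from h import *
c,f=cam("wrist"); print(f,c["cx"],c["cy"],np.round(c["tool_from_camera"],4).tolist())
D=np.load("/tmp/top.npz"); W=D["W"]; z=W[...,2]
m=np.zeros(z.shape,bool); m[195:255,195:325]=1
c0=np.array([.46595,.13719]); ax=np.array([-.18489,.98276]); n=np.array([ax[1],-ax[0]])
p=W[m&(z>.03)&(z<.2)]; t=(p[:,:2]-c0)@ax; o=(p[:,:2]-c0)@n
k=abs(o)<.019
print("beam t range",np.percentile(t[k&(p[:,2]>.07)],[0,1,99,100]))
k=(abs(o)>.010)&(abs(o)<.017)&(abs(t-.01)<.065)&(p[:,2]>.06)
for a,b,c_ in sorted(zip(t[k].round(4),o[k].round(4),p[k,2].round(4)))[::2]: print(a,b,c_)
q=W[m&(z>.005)&(z<.018)]; t=(q[:,:2]-c0)@ax;o=(q[:,:2]-c0)@n
k=(abs(t-.01)<.08)&(abs(o)<.05); print("plate",np.percentile(t[k],[0,2,98,100]),np.percentile(o[k],[0,2,98,100]))
E
python3 -m pendant '[[[0,0,-8],-0.1444],[[0,0,-8],-0.1444],[[0,0,-8],-0.1444],[[0,0,-8],-0.1444],[[0,0,-8],-0.1444],[[0,0,-8],-0.1444],[[0,0,-8],-0.1444],[[0,0,-8],-0.1444],[[0,0,-8],-0.1444],[[0,0,-8],-0.1444]]' 0
```

```text
317.06658917510293 318.78006632999626 198.25500779456212 [[0.0004, -0.9524, -0.3048, 0.0788], [1.0, 0.0002, 0.0008, -0.0003], [-0.0007, -0.3048, 0.9524, -0.1418], [0.0, 0.0, 0.0, 1.0]]
beam t range [-0.11749769 -0.11632699  0.12802031  0.13080713]
-0.0335 -0.0104 0.0895
-0.0333 0.0137 0.0879
-0.0325 0.0126 0.1034
-0.0319 0.0105 0.102
-0.0314 -0.0115 0.1148
-0.0313 0.0119 0.1149
-0.0305 0.0101 0.111
-0.0289 0.0125 0.1136
-0.0287 -0.0107 0.1105
-0.0267 -0.0104 0.1124
-0.0263 0.0107 0.1136
-0.0259 0.0101 0.0921
-0.0243 -0.0124 0.1153
0.0049 -0.0154 0.0604
0.006 -0.013 0.0662
0.0062 0.0142 0.0628
0.0075 -0.0104 0.0697
0.0076 -0.013 0.0722
0.0077 -0.0112 0.0857
0.0085 0.0133 0.0817
0.0089 -0.0131 0.0805
0.0101 -0.0107 0.0855
0.0105 0.0135 0.0841
0.0111 -0.0127 0.081
0.0125 -0.0144 0.0735
0.013 0.0141 0.0825
0.0141 -0.0118 0.0762
0.0148 0.0116 0.0893
0.017 -0.0154 0.0614
0.0487 -0.0122 0.0849
0.0491 0.0119 0.0847
0.0492 -0.0132 0.1088
0.0495 -0.0125 0.0942
0.0498 0.0131 0.1049
0.0515 -0.0102 0.1063
0.0519 0.0135 0.1055
0.0524 -0.0136 0.0793
0.0536 0.0102 0.0875
0.0542 -0.012 0.1063
0.0543 0.0115 0.1071
0.0556 0.0105 0.0891
0.0565 -0.014 0.1081
0.0567 -0.0114 0.1046
plate [-0.06881418 -0.05279822  0.07309296  0.07872574] [-0.04546944 -0.03378784  0.03481361  0.04543558]
time_s: 1.1
position: [0.1615, -0.4993, 0.3113]
tcp_rot: [-0.0, 0.636, 0.772, 0.0]
wrist_force: [-0.6, -0.1, 0.1]
opening: -0.0003
```

```bash
python3 -m pendant '[[[36,21,0],0],[[36,21,0],0],[[36,21,0],0],[[36,21,0],0],[[36,21,0],0],[[36,21,0],0],[[36,21,0],0],[[36,21,0],0],[[36,21,0],0],[[36,21,0],0]]'
python3 -m pendant '[[[36,21,0],0],[[36,21,0],0],[[36,21,0],0],[[36,21,0],0],[[36,21,0],0],[[36,21,0],0],[[36,21,0],0],[[36,21,0],0],[[36,21,0],0],[[0,0,0],0]]'
```

```text
time_s: 2.1
position: [0.3014, -0.1053, 0.3113]
tcp_rot: [0.0, 0.639, 0.77, 0.0]
wrist_force: [1.2, -1.5, -0.0]
opening: 0.0006
time_s: 3.1
position: [0.428, 0.2501, 0.3102]
tcp_rot: [-0.001, 0.637, 0.771, -0.0]
wrist_force: [-0.6, 0.1, 0.1]
opening: 0.0001
```

```bash
python3 -m pendant '[[[21,8,0],0],[[21,8,0],0],[[0,0,30],0],[[0,0,30],0],[[0,0,0],0],[[0,0,0],0]]'
cat >> h.py <<'E'
c0=np.array([.46595,.13719]); ax=np.array([-.18489,.98276]); n=np.array([ax[1],-ax[0]])
def tilt(tag):
    im,d,W=cloud("top"); z=W[...,2]
    t=(W[...,:2]-c0)@ax; o=(W[...,:2]-c0)@n
    g=(abs(z)<.012)&(abs(t)<.35)&(abs(o)<.12); A=np.c_[W[g][:,:2],np.ones(g.sum())]; pl=np.linalg.lstsq(A,z[g],rcond=None)[0]
    zc=z-(W[...,0]*pl[0]+W[...,1]*pl[1]+pl[2])
    k=(abs(o)<.006)&(abs(t-.01)<.08)&(zc>.085)&(zc<.125); 
    T,Z=t[k],zc[k]
    for _ in range(3):
        s,b=np.polyfit(T,Z,1); e=Z-s*T-b; q=abs(e)<.004; T,Z=T[q],Z[q]
    kk=(abs(o)<.016)&(abs(t)<.16)&(zc>.07)&(zc<.13)
    print(tag,"tilt dz/dt %.4f"%s,"plane slope along beam %.4f"%(pl[:2]@ax),"n",q.sum(),"z at edge %.4f"%(s*.0115+b),"ends",np.percentile(t[kk],[.5,99.5]).round(4),"t=%.2f"%r.observe()["time_s"])
    return im,W
E
python3 - <<'E'
from h import *
tilt("start")
im,d,W=cloud("wrist"); save("w1",im); np.savez("/tmp/w1",W=W,im=im)
t=(W[...,:2]-c0)@ax; o=(W[...,:2]-c0)@n; z=W[...,2]
k=(abs(o)<.03)&(z>.06)&(z<.16)
print("end",np.percentile(t[k],[0,1,99,100]),"o",np.percentile(o[k&(t>.1)],[1,99]))
k=(abs(abs(o)-.013)<.006)&(z>.10)&(abs(t)<.08); print("prong tops",np.c_[t,o,z][0:0], [ (round(a,4),round(b,4),round(c,4)) for a,b,c in list(zip(t[k],o[k],z[k]))[::12]])
E
```

```text
time_s: 3.7
position: [0.4349, 0.2902, 0.2517]
tcp_rot: [-0.0, 0.639, 0.77, -0.0]
wrist_force: [0.2, 0.5, 0.7]
opening: -0.0002
start tilt dz/dt -0.0701 plane slope along beam -0.0006 n 345 z at edge 0.1036 ends [-0.1171  0.1283] t=3.75
end [-0.0820827  -0.05056004  0.13062906  0.13098551] o [-0.01815476  0.01626661]
prong tops [] [(np.float64(-0.0357), np.float64(-0.0072), np.float64(0.1062))]
```

View pics/w1.png

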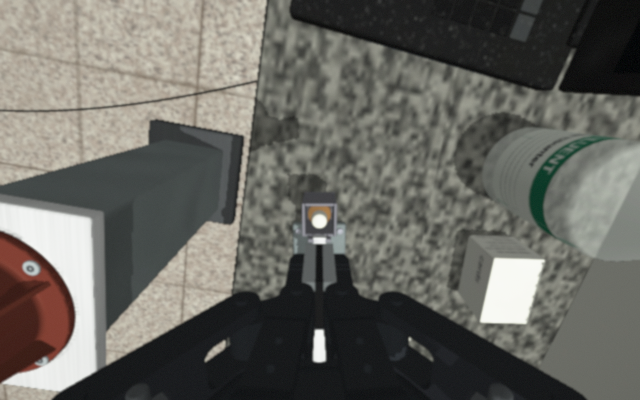

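Wrist view: cup end with vial at about (319,220) px, in line with the finger centre at column 319. The end lies at t = 0.131; the finger has 14 mm clearance. Going down.

```bash
python3 -m pendant '[[[4,2,38],0],[[0,0,38],0],[[0,0,38],0],[[0,0,38],0],[[0,0,37],0],[[0,0,0],0],[[0,0,0],0]]'
python3 -m pendant '[[[-4,0,0],0],[[-3,0,0],0],[[-3,0,0],0],[[-2,0,0],0],[[-2,0,0],0],[[0,0,0],0]]'
```

```text
time_s: 4.5
position: [0.4372, 0.2953, 0.0637]
tcp_rot: [0.0, 0.638, 0.77, 0.0]
wrist_force: [-0.6, -0.1, 0.9]
opening: 0.0001
time_s: 5.1
position: [0.4391, 0.281, 0.0624]
tcp_rot: [0.0, 0.639, 0.77, 0.0]
wrist_force: [0.1, -0.4, 0.1]
opening: 0.0003
```

```bash
python3 -m pendant '[[[-2,0,0],0],[[-2,0,0],0],[[-1,0,0],0],[[-1,0,0],0],[[-1,0,0],0],[[-1,0,0],0]]'
python3 -m pendant '[[[-1.5,0,0],0],[[-1.5,0,0],0],[[-1.5,0,0],0],[[-1.5,0,0],0],[[-1.5,0,0],0],[[-1.5,0,0],0],[[0,0,0],0]]'
python3 -c "
from h import *
tilt('in contact')"
```

```text
time_s: 5.7
position: [0.4405, 0.2737, 0.0624]
tcp_rot: [-0.0, 0.638, 0.77, 0.0]
wrist_force: [-0.6, 3.2, 0.9]
opening: -0.0
time_s: 6.4
position: [0.4422, 0.2644, 0.0624]
tcp_rot: [0.0, 0.638, 0.77, 0.0]
wrist_force: [-0.7, 4.1, 2.9]
opening: -0.0002
in contact tilt dz/dt -0.0779 plane slope along beam 0.0001 n 322 z at edge 0.1039 ends [-0.1295  0.1184] t=6.45
```

```bash
python3 -m pendant '[[[-1.5,0,0],0],[[-1.5,0,0],0],[[-1,0,0],0],[[0,0,0],0],[[3,0,0],0],[[3,0,0],0],[[0,0,0],0],[[0,0,0],0],[[0,0,0],0]]'
python3 -c "
from h import *
tilt('off')"
```

```text
time_s: 7.35
position: [0.4416, 0.2663, 0.0622]
tcp_rot: [0.0, 0.638, 0.77, -0.0]
wrist_force: [-0.7, -0.5, 0.7]
opening: -0.0002
off tilt dz/dt -0.0616 plane slope along beam 0.0001 n 319 z at edge 0.1034 ends [-0.1328  0.1221] t=7.40
```

```bash
python3 -m pendant '[[[-4,0,0],0],[[-2,0,0],0],[[-1,0,0],0],[[-1,0,0],0],[[-1,0,0],0],[[0,0,0],0],[[3,0,0],0],[[3,0,0],0],[[0,0,0],0],[[0,0,0],0]]'
python3 -c "
from h import *
tilt('off');tilt('off')"
```

```text
time_s: 8.4
position: [0.4422, 0.2635, 0.0622]
tcp_rot: [0.0, 0.638, 0.77, -0.0]
wrist_force: [0.5, 0.2, 0.4]
opening: -0.0002
off tilt dz/dt -0.0319 plane slope along beam 0.0003 n 307 z at edge 0.1034 ends [-0.1355  0.1187] t=8.45
off tilt dz/dt -0.0345 plane slope along beam 0.0005 n 304 z at edge 0.1032 ends [-0.1355  0.1193] t=8.50
```

```bash
python3 -m pendant '[[[-4,0,0],0],[[-2,0,0],0],[[-1,0,0],0],[[-1,0,0],0],[[-1.1,0,0],0],[[0,0,0],0],[[3,0,0],0],[[3,0,0],0],[[0,0,0],0],[[0,0,0],0]]'
python3 -c "
from h import *
for i in range(4): tilt('off')"
```

```text
time_s: 9.5
position: [0.4427, 0.2605, 0.0622]
tcp_rot: [0.0, 0.638, 0.77, -0.0]
wrist_force: [0.2, -0.9, 0.2]
opening: -0.0001
off tilt dz/dt -0.0104 plane slope along beam 0.0003 n 310 z at edge 0.1032 ends [-0.1378  0.1141] t=9.55
off tilt dz/dt -0.0097 plane slope along beam 0.0002 n 299 z at edge 0.1033 ends [-0.1378  0.1141] t=9.60
off tilt dz/dt -0.0108 plane slope along beam 0.0004 n 316 z at edge 0.1032 ends [-0.1378  0.1139] t=9.65
off tilt dz/dt -0.0106 plane slope along beam 0.0005 n 309 z at edge 0.1033 ends [-0.1378  0.1135] t=9.70
```

```bash
python3 -m pendant '[[[-4,0,0],0],[[-2,0,0],0],[[-0.5,0,0],0],[[-0.7,0,0],0],[[0,0,0],0],[[3,0,0],0],[[3,0,0],0],[[0,0,0],0],[[0,0,0],0]]'
python3 -c "
from h import *
for i in range(4): tilt('off')"
```

```text
time_s: 10.6
position: [0.443, 0.2593, 0.0623]
tcp_rot: [0.0, 0.638, 0.77, -0.0]
wrist_force: [-0.8, -0.6, -0.4]
opening: -0.0003
off tilt dz/dt -0.0019 plane slope along beam 0.0005 n 303 z at edge 0.1032 ends [-0.1388  0.1129] t=10.65
off tilt dz/dt -0.0005 plane slope along beam 0.0005 n 308 z at edge 0.1032 ends [-0.1388  0.1129] t=10.70
off tilt dz/dt 0.0037 plane slope along beam -0.0000 n 304 z at edge 0.1035 ends [-0.1388  0.1139] t=10.75
off tilt dz/dt 0.0008 plane slope along beam 0.0003 n 295 z at edge 0.1032 ends [-0.1388  0.1128] t=10.80
```

```bash
python3 -m pendant '[[[10,0,0],0],[[10,0,0],0],[[0,0,-40],0],[[0,0,-48],0.12],[[0,0,-50],0.13],[[0,0,-50],0],[[0,0,0],0]]' 0.6
python3 -m pendant '[[[-20,0,0],0],[[-40,1,0],0],[[-45,1,0],0],[[-45,1,0],0],[[-45,1,0],0],[[-45,1,0],0],[[-45,1,0],0],[[-45,1,0],0],[[-45,1,0],0],[[-45,1,0],0]]'
python3 -m pendant '[[[-45,1,0],0],[[-45,1,0],0],[[-40,1,0],0],[[-30,1,0],0],[[-17,1,0],0],[[0,0,40],0],[[0,0,20],0],[[0,0,0],0],[[0,0,0],0]]'
python3 - <<'E'
from h import *
for i in range(2): tilt('away')
im,d,W=cloud("wrist"); save("w2",im); np.savez("/tmp/w2",W=W,im=im)
z=W[...,2]; near=(abs(W[...,0]-.416)<.03)&(abs(W[...,1]+.268)<.03)
for lo,hi,nm in((.034,.046,"tab top"),(.008,.046,"all")):
    b=W[near&(z>lo)&(z<hi)]; print(nm,len(b),np.median(b,0),b.min(0),b.max(0))
    if len(b)>3: print(cv2.minAreaRect((b[:,:2]*1000).astype(np.float32)))
E
```

```text
time_s: 11.5
position: [0.4421, 0.2813, 0.257]
tcp_rot: [0.002, 0.729, 0.684, 0.005]
wrist_force: [0.6, 0.6, -0.7]
opening: 0.0511
time_s: 12.5
position: [0.4215, -0.142, 0.2503]
tcp_rot: [0.0, 0.729, 0.684, 0.0]
wrist_force: [0.7, 0.9, -0.4]
opening: 0.0512
time_s: 13.4
position: [0.4156, -0.317, 0.1908]
tcp_rot: [-0.0, 0.729, 0.684, 0.0]
wrist_force: [0.6, 0.8, 1.1]
opening: 0.0513
away tilt dz/dt 0.0048 plane slope along beam -0.0008 n 301 z at edge 0.1034 ends [-0.1388  0.1058] t=13.45
away tilt dz/dt -0.0001 plane slope along beam -0.0004 n 306 z at edge 0.1034 ends [-0.1388  0.1054] t=13.50
tab top 264 [ 0.41461131 -0.26759799  0.03992541] [ 0.40878833 -0.27827422  0.03455275] [ 0.42086705 -0.25829953  0.04206532]
((414.7196960449219, -268.291748046875), (19.74876594543457, 11.065665245056152), 85.11712646484375)
all 623 [ 0.41491074 -0.26751963  0.01626911] [ 0.399987   -0.27922443  0.00853906] [ 0.42875186 -0.25675701  0.04206532]
((414.4921875, -268.1230773925781), (20.081836700439453, 27.883771896362305), 83.56880950927734)
```

View pics/w2.png

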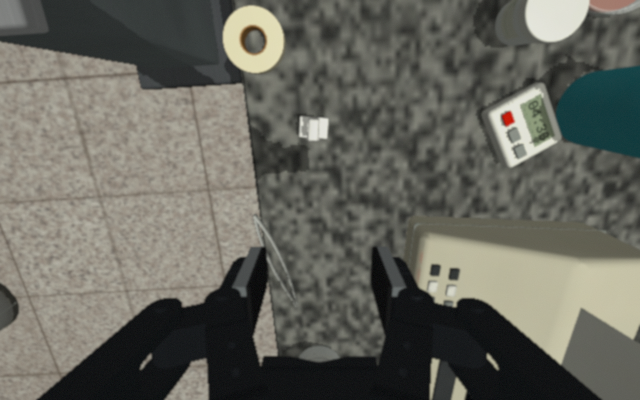

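```bash
python3 -m pendant '[[[24.5,-2,0],0.03],[[24,-2,10],0],[[0,0,45],0],[[0,0,45],0],[[0,0,40],0],[[0,0,20],0],[[0,0,10.5],0],[[0,0,0],0],[[0,0,0],0]]'
python3 -c "
from h import *
im,d,W=cloud('wrist');save('w3',im)"
```

```text
time_s: 14.45
position: [0.4159, -0.2698, 0.021]
tcp_rot: [0.001, 0.74, 0.673, 0.0]
wrist_force: [-1.1, -0.3, -0.0]
opening: 0.0512
```

View pics/w3.png

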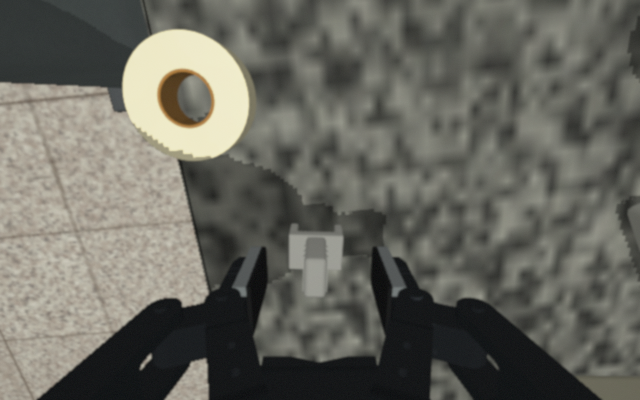

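Clip tab at (316,270) px between the fingers (centre column 319). Correcting and closing.

```bash
python3 -m pendant '[[[1.5,-1.2,1],0],[[0,0,0],0],[[0,0,0],0]]'
python3 -m pendant '[[[0,0,0],0],[[0,0,0],0],[[0,0,0],0],[[0,0,0],0],[[0,0,0],0],[[0,0,0],0],[[0,0,0],0],[[0,0,0],0]]' 0
python3 -m pendant '[[[0,0,-30],0],[[0,0,-40],0],[[0,0,-40],0],[[0,0,-40],0],[[0,0,-40],0],[[0,0,0],0]]'
```

```text
time_s: 14.8
position: [0.4142, -0.2676, 0.0193]
tcp_rot: [0.0, 0.74, 0.673, 0.0]
wrist_force: [0.5, -0.2, 0.0]
opening: 0.0512
time_s: 15.6
position: [0.414, -0.2675, 0.019]
tcp_rot: [0.0, 0.74, 0.673, -0.0]
wrist_force: [-1.7, 0.7, 5.7]
opening: 0.009
time_s: 16.2
position: [0.4162, -0.2693, 0.2136]
tcp_rot: [0.004, 0.74, 0.673, 0.0]
wrist_force: [0.5, -0.0, 0.1]
opening: 0.0087
```

```bash
python3 -m pendant '[[[0,0,0],-0.14],[[0,0,0],-0.141],[[20,6,0],0],[[37,11.4,0],0],[[37,11.4,0],0],[[37,11.4,0],0],[[37,11.4,0],0],[[37,11.4,0],0],[[37,11.4,0],0],[[37,11.4,0],0]]'
python3 -m pendant '[[[37,11.4,0],0],[[37,11.4,0],0],[[30,9,0],0],[[19,6.5,0],0],[[0,0,20],0],[[0,0,20],0],[[0,0,0],0],[[0,0,0],0],[[0,0,0],0]]'
python3 - <<'E'
from h import *
im,d,W=cloud("wrist"); save("w4",im); np.savez("/tmp/w4",W=W,im=im)
s=r.observe(); p=s["position"]; print("tcp t,o",(p[:2]-c0)@ax,(p[:2]-c0)@n,p)
t=(W[...,:2]-c0)@ax; o=(W[...,:2]-c0)@n; z=W[...,2]
k=(z>.098)&(z<.118)&(abs(abs(o)-.0125)<.004)&(abs(t)<.07)
from collections import Counter
for a in np.arange(-.06,.08,.004):
    q=k&(t>=a)&(t<a+.004)
    if q.sum()>3: print(round(a,3),q.sum(),"t %.4f z %.4f"%(t[q].mean(),np.median(z[q])),"o",np.round([o[q].min(),o[q].max()],4))
k=(z>.06)&(z<.125)&(abs(o)<.02); print("ends",t[k].min(),t[k].max(), "bar o",np.percentile(o[(z>.1)&(z<.108)&(abs(o)<.01)&(abs(t)<.07)],[2,98]))
tilt("x")
E
```

```text
time_s: 17.2
position: [0.4461, 0.0242, 0.2082]
tcp_rot: [-0.0, 0.638, 0.77, -0.0]
wrist_force: [0.8, -1.1, -0.1]
opening: 0.0089
time_s: 18.1
position: [0.4617, 0.1505, 0.1695]
tcp_rot: [0.0, 0.638, 0.77, 0.0]
wrist_force: [0.8, -0.2, 0.6]
opening: 0.0086
tcp t,o 0.013931566553813472 -0.0016656044420621991 [0.46173731 0.15057341 0.16962473]
0.048 70 t 0.0506 z 0.1095 o [-0.0151  0.0135]
0.052 105 t 0.0539 z 0.1094 o [-0.0151  0.0134]
0.056 59 t 0.0566 z 0.1058 o [-0.015   0.0132]
0.064 6 t 0.0679 z 0.1029 o [-0.0113  0.0089]
0.068 33 t 0.0692 z 0.1036 o [-0.0126  0.0108]
ends -0.13717710792263033 0.10731430079957992 bar o [-0.00778148  0.00592961]
x tilt dz/dt 0.0025 plane slope along beam 0.0012 n 165 z at edge 0.1033 ends [-0.1391  0.0117] t=18.20
```

View pics/w4.png

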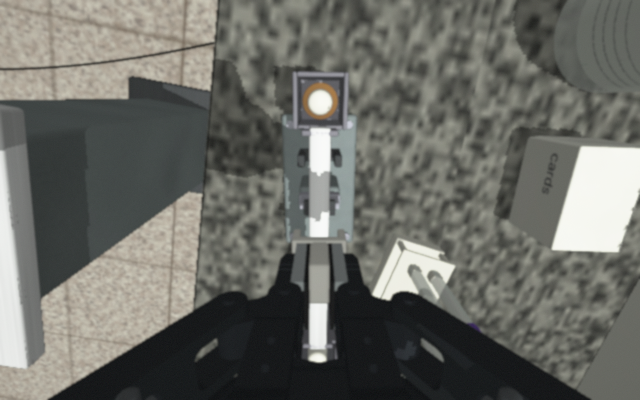

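Run:
```python
from h import *
D=np.load("/tmp/w4.npz"); W=D["W"]; t=(W[...,:2]-c0)@ax; o=(W[...,:2]-c0)@n; z=W[...,2]
k=(z>.147)&(z<.169)&(abs(o+.001)<.016)&(abs(t-.015)<.016)
P=np.c_[t[k],o[k],z[k]]; print(len(P),P.min(0),P.max(0))
for a in np.arange(.147,.169,.002):
    q=(P[:,2]>=a)&(P[:,2]<a+.002)
    if q.sum(): print(round(a,3),q.sum(),"t",np.percentile(P[q,0],[5,50,95]).round(4),"o",P[q,1].min().round(4),P[q,1].max().round(4))
k=(z>.099)&(z<.107)&(abs(o)<.009)&(t>.03)&(t<.085)
for a in(.03,.045,.06,.07): 
    q=k&(t>a)&(t<a+.012); print(a,q.sum(),np.percentile(o[q],[3,97]).round(4))
k=(abs(z-.012)<.006)&(abs(o)<.04)&(t>.05)&(t<.1); print("plate end",np.percentile(t[k],[90,97,99.5]),"o",np.percentile(o[k],[1,99]))
print(r.observe()["time_s"])
```

```text
542 [ 0.01600836 -0.01508679  0.15005904] [0.02385922 0.01291714 0.16898271]
0.149 7 t [0.0225 0.0229 0.0231] o -0.014 0.0107
0.151 22 t [0.0204 0.023  0.0234] o -0.015 0.0122
0.153 23 t [0.0212 0.023  0.0235] o -0.0148 0.0126
0.155 23 t [0.0227 0.0231 0.0235] o -0.0147 0.0125
0.157 21 t [0.0224 0.0231 0.0236] o -0.0151 0.0123
0.159 35 t [0.0227 0.023  0.0235] o -0.0148 0.0128
0.161 77 t [0.0228 0.0232 0.0236] o -0.0148 0.0126
0.163 115 t [0.0195 0.0231 0.0236] o -0.0151 0.0129
0.165 199 t [0.0173 0.0224 0.0235] o -0.0151 0.0124
0.167 20 t [0.0222 0.0231 0.0234] o -0.0145 0.0031
0.03 349 [-0.0076  0.006 ]
0.045 373 [-0.0074  0.0058]
0.06 448 [-0.0077  0.008 ]
0.07 131 [-0.008   0.0083]
plate end [0.07265312 0.07534    0.07621718] o [-0.03537819  0.03350912]
18.2
```

```bash
python3 -m pendant '[[[-1.3,0.3,10],0],[[0,0,15],0],[[0,0,10],0],[[0,0,8],0],[[0,0,5],0],[[0,0,4],0],[[0,0,2],0],[[0,0,0],0],[[0,0,0],0]]'
python3 -m pendant '[[[0,0,0.7],0],[[0,0,0.5],0],[[0,0,0],0],[[0,0,0],0]]'
```

```text
time_s: 19.1
position: [0.4619, 0.1495, 0.1151]
tcp_rot: [0.0, 0.638, 0.77, 0.0]
wrist_force: [-0.3, -0.8, -0.4]
opening: 0.0089
time_s: 19.5
position: [0.4617, 0.1494, 0.1136]
tcp_rot: [0.0, 0.638, 0.77, 0.0]
wrist_force: [0.5, 0.9, -0.6]
opening: 0.0085
```

```bash
python3 -m pendant '[[[0,0,0.3],0],[[0,0,0],0],[[0,0,0],0]]'
python3 -m pendant '[[[0,0,0],0],[[0,0,0],0],[[0,0,0],0],[[0,0,0],0],[[0,0,0],0]]' 0.35
python3 -m pendant '[[[0,0,-5],0],[[0,0,-15],0],[[0,0,-30],0],[[0,0,-40],0],[[0,0,-40],0],[[0,0,0],0],[[0,0,0],0]]'
python3 - <<'E'
from h import *
im,d,W=cloud("wrist"); save("w5",im)
t=(W[...,:2]-c0)@ax; o=(W[...,:2]-c0)@n; z=W[...,2]
for lo,hi in((.128,.140),(.106,.116),(.099,.106)):
    k=(z>lo)&(z<hi)&(abs(o)<.018)&(abs(t-.012)<.02)
    print(lo,k.sum(),"t",np.percentile(t[k],[1,99]).round(4),"o",np.percentile(o[k],[1,99]).round(4),"z",np.median(z[k]).round(4)) if k.any() else 0
k=(z>.104)&(z<.115)&(abs(abs(o)-.0135)<.003)&(abs(abs(t-.012)-.041)<.008); print("prongs",np.percentile(t[k&(t<0)],[2,98]) if (k&(t<0)).any() else 0,np.percentile(t[k&(t>0)],[2,98]))
for i in range(2): tilt("x")
E
```

```text
time_s: 19.8
position: [0.4617, 0.1494, 0.1133]
tcp_rot: [0.0, 0.638, 0.77, 0.0]
wrist_force: [-0.0, -0.2, 0.3]
opening: 0.009
time_s: 20.3
position: [0.4617, 0.1494, 0.1133]
tcp_rot: [0.0, 0.638, 0.77, -0.0]
wrist_force: [0.3, -0.5, -0.1]
opening: 0.03
time_s: 21.0
position: [0.4623, 0.1495, 0.2443]
tcp_rot: [0.001, 0.638, 0.77, 0.001]
wrist_force: [0.3, 0.5, -0.6]
opening: 0.0298
0.128 321 t [0.0023 0.0219] o [-0.0069  0.0041] z 0.1339
0.106 408 t [0.0025 0.0222] o [-0.0147  0.0119] z 0.1092
0.099 195 t [-0.0072  0.0316] o [-0.0139  0.0109] z 0.1034
prongs [-0.03248657 -0.02515891] [0.04932626 0.05671078]
x tilt dz/dt 0.0267 plane slope along beam 0.0014 n 147 z at edge 0.1042 ends [-0.139   0.0195] t=21.10
x tilt dz/dt 0.0142 plane slope along beam 0.0015 n 148 z at edge 0.1035 ends [-0.139   0.0197] t=21.15
```

View pics/w5.png

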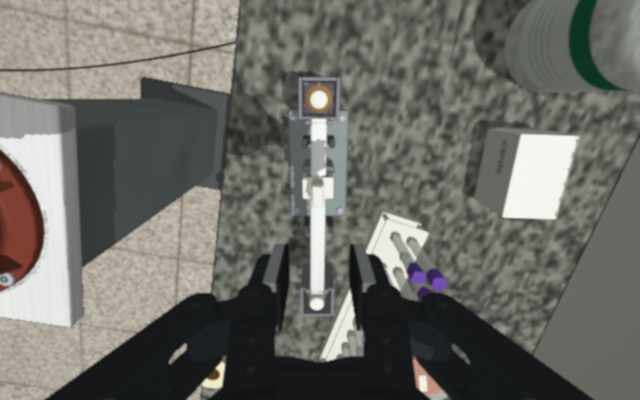

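Clip centre t = 0.0123, prong mid-point 0.0121, bridge top 109 mm: seated and over the edge. Clearing the arm to check level.

```bash
python3 -m pendant '[[[0,0,-20],0],[[-30,-10,0],0],[[-45,-10,0],0],[[-45,-10,0],0],[[-45,-10,0],0],[[-45,-10,0],0],[[-45,-10,0],0],[[-30,0,0],0],[[0,0,0],0],[[0,0,0],0]]'
python3 - <<'E'
from h import *
_t=tilt
import h
def tl():
    im,d,W=cloud("top"); z=W[...,2]; t=(W[...,:2]-c0)@ax; o=(W[...,:2]-c0)@n
    g=(abs(z)<.012)&(abs(t)<.3)&(abs(o)<.12); pl=np.linalg.lstsq(np.c_[W[g][:,:2],np.ones(g.sum())],z[g],rcond=None)[0]
    z=z-W[...,:2]@pl[:2]-pl[2]
    k=(abs(o)<.006)&(abs(t-.01)<.08)&(abs(t-.012)>.015)&(z>.095)&(z<.111); s,b=np.polyfit(t[k],z[k],1)
    a=lambda q:np.median(z[k&q]); print("tilt %.4f"%s,k.sum(),"z- %.4f z+ %.4f"%(a(t<-.02),a(t>.04)),"plane",(pl[:2]@ax).round(4)); return im
for i in range(5): im=tl()
save("top9",cv2.resize(im[180:270,190:450],None,fx=3,fy=3,interpolation=cv2.INTER_CUBIC)); print(r.observe()["time_s"],r.observe()["position"])
E
```

```text
time_s: 22.15
position: [0.455, -0.1419, 0.2622]
tcp_rot: [-0.001, 0.639, 0.77, -0.0]
wrist_force: [-0.6, -0.6, -0.5]
opening: 0.0297
tilt -0.0036 270 z- 0.1030 z+ 0.1036 plane -0.0008
tilt -0.0039 272 z- 0.1034 z+ 0.1032 plane -0.0008
tilt -0.0041 267 z- 0.1028 z+ 0.1027 plane -0.0012
tilt -0.0046 274 z- 0.1029 z+ 0.1032 plane -0.0008
tilt -0.0029 277 z- 0.1033 z+ 0.1033 plane -0.0008
22.4 [ 0.45565012 -0.14079022  0.26323152]
```

View pics/top9.png

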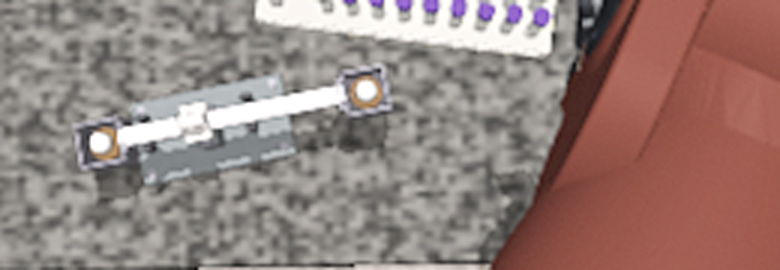

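The fit window ran into the +y cup (bar now ends at t ≈ 0.073); refit with the bar only.

```bash
cat >> h.py <<'E'
def tl(N=5):
    S=[]
    for i in range(N):
        im,d,W=cloud("top"); z=W[...,2]; t=(W[...,:2]-c0)@ax; o=(W[...,:2]-c0)@n
        g=(abs(z)<.012)&(abs(t)<.3)&(abs(o)<.12); pl=np.linalg.lstsq(np.c_[W[g][:,:2],np.ones(g.sum())],z[g],rcond=None)[0]
        z=z-W[...,:2]@pl[:2]-pl[2]
        k=(abs(o+.0007)<.0055)&(t>-.097)&(t<.066)&(abs(t-.012)>.014)&(z>.097)&(z<.111)
        T,Z=t[k],z[k]
        for _ in range(4):
            s,b=np.polyfit(T,Z,1); e=abs(Z-s*T-b); q=e<3*np.median(e); T,Z=T[q],Z[q]
        S.append(s)
    a=lambda lo,hi:round(float(np.median(z[k&(t>lo)&(t<hi)])),4)
    print("tilt",np.round(S,4),"mean %.4f"%np.mean(S),len(T),"med z",[a(-.097,-.07),a(-.07,-.04),a(-.04,-.01),a(.028,.047),a(.05,.066)],r.observe()["time_s"])
E
python3 -c "
from h import *
tl()"
```

```text
tilt [0.0064 0.007  0.0121 0.0058 0.0064] mean 0.0075 262 med z [0.1034, 0.1027, 0.1031, 0.1037, 0.1033] 22.65
```

```bash
python3 -m pendant '[[[20,6,0],0],[[40,12,0],0],[[40,12,0],0],[[40,12,0],0],[[40,12,0],0],[[20,7,0],0],[[0,0,0],0],[[0,0,0],0],[[0,0,0],0]]'
cat >> h.py <<'E'
def wl(N=4):
    for i in range(N):
        im,d,W=cloud("wrist"); z=W[...,2]; t=(W[...,:2]-c0)@ax; o=(W[...,:2]-c0)@n
        g=(abs(z)<.015)&(abs(t)<.2)&(abs(o)<.12); pl=np.linalg.lstsq(np.c_[W[g][:,:2],np.ones(g.sum())],z[g],rcond=None)[0]
        z=z-W[...,:2]@pl[:2]-pl[2]
        k=(abs(o+.0007)<.005)&(t>-.095)&(t<.064)&(abs(t-.012)>.014)&(z>.095)&(z<.112)
        B=np.arange(-.095,.064,.01); C=[(b+.005,np.median(z[k&(t>=b)&(t<b+.01)])) for b in B if (k&(t>=b)&(t<b+.01)).sum()>10]
        C=np.array(C); s=np.polyfit(C[:,0],C[:,1],1)[0]; print("wrist tilt %.4f all-pixel %.4f"%(s,np.polyfit(t[k],z[k],1)[0]),k.sum(),"plane",(pl[:2]@ax).round(4),g.sum())
    print(np.round(C*1000,1).tolist(),r.observe()["time_s"]); return im
E
python3 -c "
from h import *
im=wl();save('w6',im)
p=r.observe()['position'];print(p)"
```

```text
time_s: 23.55
position: [0.4784, 0.0654, 0.2633]
tcp_rot: [0.0, 0.638, 0.77, -0.0]
wrist_force: [0.4, -1.1, -1.2]
opening: 0.03
wrist tilt 0.0041 all-pixel 0.0046 1542 plane 0.0039 35921
wrist tilt 0.0037 all-pixel 0.0041 1555 plane 0.004 35883
wrist tilt 0.0043 all-pixel 0.0043 1559 plane 0.004 35833
wrist tilt 0.0049 all-pixel 0.0049 1544 plane 0.0039 35817
[[-90.0, 101.7], [-80.0, 101.9], [-70.0, 102.1], [-60.0, 102.0], [-50.0, 102.1], [-40.0, 102.1], [-30.0, 102.2], [-20.0, 102.1], [-10.0, 102.3], [-0.0, 102.0], [30.0, 102.4], [40.0, 102.4], [50.0, 102.5], [60.0, 102.7]] 23.75
[0.47848116 0.06529653 0.26334762]
```

```bash
python3 -m pendant '[[[0,0,0],0],[[0,0,0],0]]'; python3 -c "
from workcell import r
r.sign_off()"
```

```text
time_s: 23.95
position: [0.4785, 0.0658, 0.2633]
tcp_rot: [0.0, 0.638, 0.77, 0.0]
wrist_force: [-0.6, -0.1, -0.1]
opening: 0.0302
the job is handed in; nothing more can be done
```

I balanced the beam, set the white clip over the knife edge and handed the job in at about 24 s. I slid the beam about 22 mm towards −y with closed-finger nudges of about 4 N at its +y end. The clip then went fully down astride the bar, and the arm moved clear.

**Last checks:**
- **Clip position:** the clip centre is 0.2 mm from the mid-point of the cradle prongs. Its bridge top measured 109 mm against 110 mm expected, which fits it being seated.
- **Vials:** both are still in their cups.
- **Level:** four wrist-camera readings agreed on a tilt of about 0.004 rad, −y end slightly low. That puts the balance point about 0.4 mm off the knife edge. I left it there rather than nudge the marked beam again.

**Disagreement:** the top-camera tilt fits scattered from −0.004 to +0.0075 rad. The early ones included part of a cup, so I relied on the wrist camera. The same window was used when I judged the beam level before clipping.

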